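Power up the test bench in sequence

TASK

Switch on the three grey power boxes on the bench by pressing the black key on top of each one lightly and fully home with the fingertips: the large box first, then the small one, and the medium-sized one last. Leave the boxes standing where they are, without lifting or shoving them, and leave the meter, the spool and the bin alone.

Things in the scene. Friction and masses are not known exactly. Their poses are not given: they have to be found in the camera images.
- box_large: The large one of three loose grey painted metal power boxes on rubber feet, 140 (own x) x 95 (y) x 60 (z) mm, about 0.9 kg, with a flat lid with dark vent slots towards its -x end. Origin at the centre of its underside, z up. Its key is in the lid 40 mm from the box centre towards +x (30 mm from that end), on the centre line y = 0.
- key_large_top (a point): Centre of the upper face of the large box's key: a round black rubber cap of 30 mm diameter in a thin steel collar (38 mm across, 3 mm high). The point rides with the cap, which stands 22 mm above the lid when fully out and 14 mm when fully home; the cap is cushioned on its key by a spring and also gives about 0.5 mm per N under the finger (up to 10 mm) and springs back; z is the cap's axis.
- key_large (a joint): Travel of the large box's key in m: 0 fully out, 0.008 fully home; grows as it is pushed down. At the start 0 to 0.0015. It resists with a steady 3 N of friction plus 8 N per m/s, has no spring and stays where it is left, so it cannot be pushed back out; a solid stop at the end. So a push of 3 N starts it moving and one of 6 N certainly has it home; only the cushioned cap softens the stop.
- box_medium: The medium one of three loose grey painted metal power boxes on rubber feet, 110 (own x) x 74 (y) x 44 (z) mm, about 0.65 kg, with a flat lid with dark vent slots towards its -x end. Origin at the centre of its underside, z up. Its key is in the lid 25 mm from the box centre towards +x (30 mm from that end), on the centre line y = 0.
- key_medium_top (a point): Centre of the upper face of the medium box's key: a round black rubber cap of 30 mm diameter in a thin steel collar (38 mm across, 3 mm high). The point rides with the cap, which stands 22 mm above the lid when fully out and 14 mm when fully home; the cap is cushioned on its key by a spring and also gives about 0.5 mm per N under the finger (up to 10 mm) and springs back; z is the cap's axis.
- key_medium (a joint): Travel of the medium box's key in m: 0 fully out, 0.008 fully home; grows as it is pushed down. At the start 0 to 0.0015. It resists with a steady 3 N of friction plus 8 N per m/s, has no spring and stays where it is left, so it cannot be pushed back out; a solid stop at the end. So a push of 3 N starts it moving and one of 6 N certainly has it home; only the cushioned cap softens the stop.
- box_small: The small one of three loose grey painted metal power boxes on rubber feet, 84 (own x) x 56 (y) x 30 (z) mm, about 0.4 kg, with a flat lid with dark vent slots towards its -x end. Origin at the centre of its underside, z up. Its key is in the lid 12 mm from the box centre towards +x (30 mm from that end), on the centre line y = 0.
- key_small_top (a point): Centre of the upper face of the small box's key: a round black rubber cap of 30 mm diameter in a thin steel collar (38 mm across, 3 mm high). The point rides with the cap, which stands 22 mm above the lid when fully out and 14 mm when fully home; the cap is cushioned on its key by a spring and also gives about 0.5 mm per N under the finger (up to 10 mm) and springs back; z is the cap's axis.
- key_small (a joint): Travel of the small box's key in m: 0 fully out, 0.008 fully home; grows as it is pushed down. At the start 0 to 0.0015. It resists with a steady 3 N of friction plus 8 N per m/s, has no spring and stays where it is left, so it cannot be pushed back out; a solid stop at the end. So a push of 3 N starts it moving and one of 6 N certainly has it home; only the cushioned cap softens the stop.
- meter: Bystander: orange hand-held test meter lying flat, 150 x 75 x 34 mm (43 mm with its dial), loose, origin at the centre of its underside.
- spool: Bystander: white and steel wire spool standing on its flange, 60 mm diameter, 50 mm high, loose, origin at the centre of its underside.
- bin: Bystander: empty blue plastic parts bin, open on top, 100 x 150 x 55 mm, loose, origin at the centre of its underside.
Mind the look-alikes: they are no part of the job. What is shaped like the box_medium but yellow is not meant.

How it is judged:
By the outcome, as a careful person would: the job done as asked, in the order asked, and still so for the second after the job is handed in, with the robot touching nothing.
It also fails if it takes over 48 s, if anything falls off the work surface, if the arm or the gripper's body presses on something with over 40 N, if the wrist force passes 120 N, or if a joint passes its speed limit or range.

ROBOT

A 6-joint arm with a two-finger parallel gripper is mounted at the origin on the work surface. World frame = base frame: x ahead of the robot, y to its left, z up, the work surface at z = 0. Lengths are in m, angles in rad, forces in N, time in s.
With the tool pointing down it reaches from about 0.275 to 0.85 m from the base axis. Payload 5.2 kg.
Tool frame: the origin (TCP) lies on the centre line of the jaws, within the pads' length; the fingertips stand 8 mm ahead of it and the grasp point (between the pads) lies 11 mm behind it; z points along the fingers, y is the line along which they close (so a half turn about z gives the same grasp; the last joint's range is limited). The gripper opens to 85 mm and grips with 20 to 120 N. Pads are 22 mm wide; open, the fingers measure 114 mm over their backs; the gripper's body (76 mm by 85 mm) begins 54 mm behind the grasp point. The pads swing forward as they close: fully open they stand 13 mm farther back than shut.
Start: joints at [0.953, 0.259, 1.535, -0, 1.348, -0.203], TCP at [0.222, 0.503, 0.239] pointing down, gripper open.
Joint ranges: [-3.14, 3.14], [-0.91, 2.08], [0.19, 2.58], [-1.22, 4.36], [0.22, 2.71], [-3.12, 3.12]. Speed limits (rad/s): [2.57, 2.57, 3.14, 3.14, 3.14, 3.14].

INTERFACE

Orientations are given as a unit quaternion [w, x, y, z].
In Python, from rig import arm gives the robot as it stands. The module is installed in compiled form; this text tells all that it offers.
- The arm moves only by the shell command python3 -m pendant 'ROWS' [FORCE]. ROWS is JSON, a list of rows, each a list of 5 numbers: the finger opening in m, from 0 to 0.0854, then the shift along the world's x, y, z in m, then the turn about the world's z in rad. In form: [[claw, x, y, z, turn], ...]. A call has 1 to 5 rows; each row shifts and turns the commanded pose from where the row before left it; what a row does not reach is not made up. A row lasts 1/8 s, in which the tool goes at most 62.5 mm and 10.7 degrees, less where a joint would pass 70% of its speed; a pose out of reach is approached as far as the arm can. A call with a gripper value outside its range is refused whole. The fingers move at their own pace and stop on an object; FORCE is the grip in N (left out, the last holds). Time passes only in rows, so rows that do not move let the fingers close. It gives the time, the measured TCP pose, the force, the opening and the grip force at its end, in the units of the state.
- arm.state(): the state, without advancing time (a new reading comes with each control period).
- arm.grab_frame(name): name is "side" or "top" or "wrist"; returns (picture, depth): 420x560x3 uint8, red, green, blue; 420x560 float32, m along the optical axis (not along the pixel's ray), 0 where there is no reading.
- arm.camera_params(name): a dict with "fx", "fy", "cx", "cy" (pixels), "k1" (the pictures are not rectified: a ray, as slopes to the right and down, at radius r is drawn at 1 + k1 r^2 times it, then the intrinsics apply), "cam_to_world" (4x4, takes a point from camera to world coordinates); the wrist camera has in their place "hand_eye" (4x4, takes a point from camera to tool coordinates, whose origin is the TCP and whose axes are the flange's). Camera axes: x right, y up, looking along -z (the intrinsics and any distortion apply to the point x, -y, -z); pixel columns grow to the right and rows downward; lengths in m; the calibration is good to about 2 mm. A picture is of the moment at which its call begins: read the wrist's pose just before it. camera_params takes no time and is no camera call.
- arm.hand_in(): hands the job in; it is judged then, once.
The state is a dict: "t": time; "joints": joint angles; "qvel": joint speeds; "joint_efforts": joint torques, N m; "ee_pos": TCP position; "tcp_rot": TCP orientation; "force": force on the tool from outside, world axes, zero at the start; "moment": the same for the moment, N m; "finger_gap": finger opening in m; "grasp_force": force on a finger pad.
Only numpy, scipy, OpenCV 4.12 (cv2) and the standard library are available. Lean on these libraries where they do the work, as an engineer would, in place of code of your own. Each camera call takes 0.05 s, during which the arm holds its last target. There are 200 camera calls.

## Working session

There is one attempt and no reset: what is moved stays moved. The work goes in short steps, Python scripts to look and compute and a shell command to move; the robot and the scene stay as the last step left them, time stands still between calls to the robot, and variables do not carry over. Pictures are saved under pics/ and viewed, at most 10 in all, crops included, and the job is handed in when it is done.

```bash
mkdir -p pics; cat > h.py <<'E'
import numpy as np, cv2
from rig import arm
def save(n,f): 
    p,d=arm.grab_frame(n); cv2.imwrite(f'pics/{f}.png',p[:,:,::-1]); np.savez(f'pics/{f}.npz',p=p,d=d); return p,d
def T(n,s=None):
    c=arm.camera_params(n)
    if n!='wrist': return c,np.array(c['cam_to_world'])
    w,x,y,z=s['tcp_rot']; from scipy.spatial.transform import Rotation as R
    M=np.eye(4); M[:3,:3]=R.from_quat([x,y,z,w]).as_matrix(); M[:3,3]=s['ee_pos']; return c,M@np.array(c['hand_eye'])
def rays(c,M,uv):
    K=np.array([[c['fx'],0,c['cx']],[0,c['fy'],c['cy']],[0,0,1]])
    q=cv2.undistortPoints(np.float64(uv).reshape(-1,1,2),K,np.array([c['k1'],0,0,0.])).reshape(-1,2)
    return np.c_[q[:,0],-q[:,1],-np.ones(len(q))]@M[:3,:3].T, M[:3,3]
def plane(c,M,uv,z):
    r,o=rays(c,M,uv); return o+r*((z-o[2])/r[:,2])[:,None]
def pts(c,M,uv,d):
    r,o=rays(c,M,uv); return o+r*np.array(d)[:,None]
E
python3 - <<'E'
from h import *
s=arm.state(); print(s['t'],s['ee_pos'],s['tcp_rot'],s['force'],s['finger_gap'])
save('top','top0'); save('side','side0')
E
```

```text
0.0 [0.22131191 0.50291574 0.23845694] [-3.81799333e-04  2.05920748e-01  9.78568205e-01 -8.76626827e-04] [ 0.15613776 -0.1277696   0.14307819] 0.08543042153361226
```

View pics/top0.png

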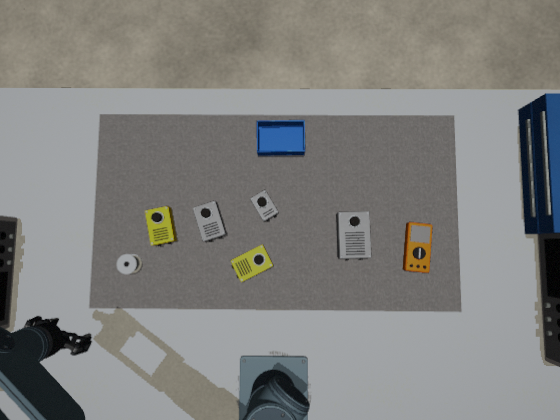

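View pics/side0.png

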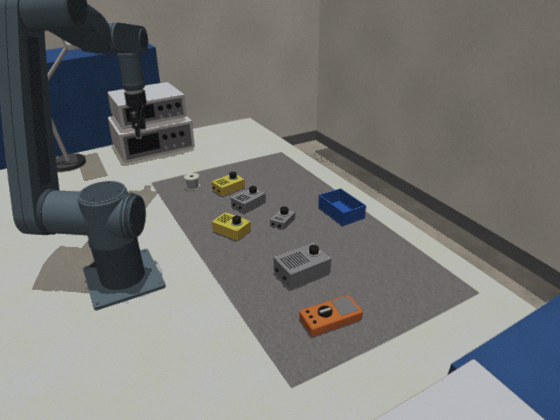

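The top view shows the grey boxes: large at (353,235) with its key at about (353,219), medium at (209,222) with its key at (207,210), small at (264,206) with its key at (265,201). The yellow look-alikes are at (160,226) and (252,263). The side view agrees. Next I'll measure the caps.

```bash
python3 - <<'E'
from h import *
for cam,f,seeds in [('top','top0',[(353,219),(265,201),(207,210)]),('side','side0',[(314,250),(284,211),(253,190)])]:
    z=np.load(f'pics/{f}.npz'); p,d=z['p'],z['d']; c,M=T(cam)
    for (u,v),h in zip(seeds,(.0815,.0515,.0655)):
        w=p[v-9:v+10,u-9:u+10].max(2); m=(w<70).astype(np.uint8)
        n,l,st,ce=cv2.connectedComponentsWithStats(m)
        k=min(range(1,n),key=lambda i:np.hypot(*(ce[i]-9))-st[i,4]*.05); a=ce[k]+[u-9,v-9]
        ui,vi=np.round(a).astype(int); dd=np.median(d[vi-1:vi+2,ui-1:ui+2])
        print(cam,a,st[k],plane(c,M,[a],h).round(4),pts(c,M,[a],[dd]).round(4))
E
```

```text
top [354.23287671 220.89041096] [ 6  7 10  9 73] [[ 0.5105 -0.2377  0.0815]] [[ 0.5105 -0.2377  0.0814]]
top [261.41269841 201.34920635] [ 1  5  9 10 63] [[0.57   0.04   0.0515]] [[0.57   0.04   0.0521]]
top [205.16176471 212.51470588] [ 3  7  9 10 68] [[0.5333 0.209  0.0655]] [[0.5332 0.2087 0.0667]]
side [313.36470588 249.4       ] [ 4  4 10 10 85] [[ 0.5025 -0.2508  0.0815]] [[ 0.5042 -0.2482  0.0793]]
side [283.75806452 210.37096774] [ 5  5  9  8 62] [[0.5619 0.026  0.0515]] [[0.5648 0.0312 0.048 ]]
side [252.48148148 189.38888889] [ 5  5  8  8 54] [[0.5257 0.1933 0.0655]] [[0.5287 0.1997 0.0617]]
```

```bash
python3 -m pendant '[[0,0.022,-0.057,0,0],[0,0.022,-0.057,0,0],[0,0.022,-0.057,0,0],[0,0.022,-0.057,0,0],[0,0.022,-0.057,0,0]]' 20
python3 -m pendant '[[0,0.022,-0.057,0,0],[0,0.022,-0.057,0,0],[0,0.022,-0.057,0,0],[0,0.022,-0.057,0,0],[0,0.022,-0.057,0,0]]'
python3 -m pendant '[[0,0.022,-0.057,0,0],[0,0.022,-0.057,0,0],[0,0,0,0,0]]'
python3 -c "
from h import *
s=arm.state();print(s['t'],s['ee_pos'],s['tcp_rot'],s['finger_gap'],s['force']);save('wrist','w1')
c,M=T('wrist',s);print(M.round(3))"
```

```text
t: 0.72
ee_pos: [0.3318, 0.2166, 0.2392]
tcp_rot: [0.0, 0.206, 0.979, 0.0]
force: [0.8, -0.3, -0.6]
finger_gap: 0.0002
grasp_force: 0.0
t: 1.35
ee_pos: [0.4418, -0.0686, 0.2392]
tcp_rot: [0.0, 0.206, 0.979, 0.0]
force: [1.2, -0.3, 0.3]
finger_gap: 0.0001
grasp_force: 0.0
t: 1.72
ee_pos: [0.4864, -0.1846, 0.2382]
tcp_rot: [-0.0, 0.208, 0.978, -0.0]
force: [-0.7, 0.4, -0.2]
finger_gap: 0.0001
grasp_force: 0.0
1.725 [ 0.48636753 -0.18462472  0.23824117] [-3.22755485e-04  2.08181212e-01  9.78090175e-01 -2.97322719e-04] 0.00013181486757514409 [-0.652154    0.36026766 -0.22181634]
[[ 0.407 -0.872 -0.273  0.416]
 [ 0.914  0.388  0.123 -0.153]
 [-0.001 -0.299  0.954  0.373]
 [ 0.     0.     0.     1.   ]]
```

View pics/w1.png

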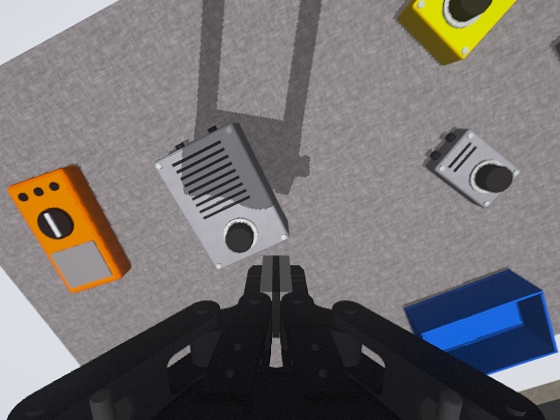

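The wrist view shows the large box's key cap at (239,236), the small one's at (493,177), and the closed fingertips at (276,265). I'll take the cap tops from depth points at cap height.

```bash
cat >> h.py <<'E'
def cap(f,s,u,v,h,r=40,cam='wrist'):
    z=np.load(f'pics/{f}.npz'); p,d=z['p'],z['d']; c,M=T(cam,s)
    V,U=np.mgrid[v-r:v+r,u-r:u+r]; U,V=U.ravel(),V.ravel(); k=(U>=0)&(U<560)&(V>=0)&(V<420); U,V=U[k],V[k]
    X=pts(c,M,np.c_[U,V],d[V,U]); g=(p[V,U].max(1)<90)&(abs(X[:,2]-h)<.004)
    (x,y),R=cv2.minEnclosingCircle(np.float32(X[g,:2])); return X[g].mean(0).round(4),g.sum(),round(x,4),round(y,4),round(R,4),np.median(X[g,2]).round(4)
E
python3 - <<'E'
from h import *
s=arm.state()
print(cap('w1',s,239,236,.081)); print(cap('w1',s,493,177,.051))
E
```

```text
(array([ 0.5085, -0.2353,  0.0805]), np.int64(530), 0.5093, -0.2363, 0.0146, np.float64(0.0806))
(array([0.5676, 0.0413, 0.0517]), np.int64(613), 0.5693, 0.042, 0.0154, np.float64(0.0519))
```

```bash
python3 -m pendant '[[0,0.022,-0.051,0,0],[0,0,0,-0.05,0],[0,0,0,-0.05,0],[0,0,0,-0.03,0],[0,0,0,0,0]]'
python3 -c "
from h import *
s=arm.state();print(s['ee_pos'],s['force'],arm.camera_params('wrist')['hand_eye'][2]);save('wrist','w2')"
```

```text
t: 2.4
ee_pos: [0.5056, -0.2289, 0.107]
tcp_rot: [-0.003, 0.205, 0.979, 0.001]
force: [0.8, 0.6, 0.4]
finger_gap: -0.0
grasp_force: 0.0
[ 0.5056029  -0.22885983  0.1070401 ] [0.83020997 0.62346437 0.43014961] [ 5.62858480e-04  2.99956150e-01 -9.53952824e-01 -1.34693492e-01]
```

View pics/w2.png

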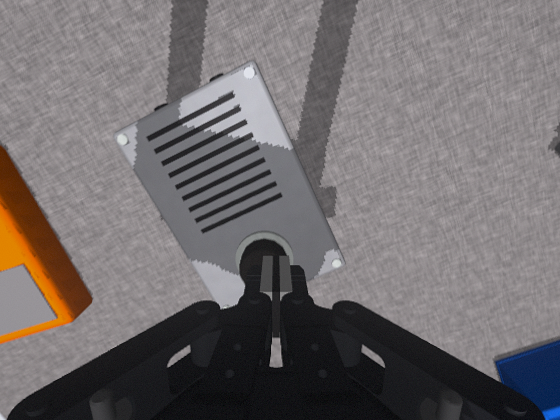

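The fingertips hang over the right-hand side of the large cap, which is at about (265,265). I'll correct by (+3,-7) mm and press in small steps.

```bash
python3 -m pendant '[[0,0.003,-0.007,-0.012,0],[0,0,0,0,0],[0,0,0,0,0]]'|head -4
for i in 1; do python3 -m pendant '[[0,0,0,-0.003,0],[0,0,0,0,0]]'|head -4; done
python3 -m pendant '[[0,0,0,-0.003,0],[0,0,0,0,0]]'|head -4
```

```text
t: 2.82
ee_pos: [0.5109, -0.2389, 0.0979]
tcp_rot: [0.0, 0.206, 0.979, -0.0]
force: [0.9, -0.0, -0.3]
t: 3.08
ee_pos: [0.5105, -0.2385, 0.0943]
tcp_rot: [-0.0, 0.206, 0.979, 0.0]
force: [0.4, 0.3, -0.5]
t: 3.32
ee_pos: [0.5104, -0.2385, 0.091]
tcp_rot: [-0.0, 0.206, 0.979, 0.0]
force: [-0.5, -0.5, 0.3]
```

```bash
python3 -m pendant '[[0,-0.0015,0.002,0,0],[0,0,0,0,0]]'|head -4
python3 -m pendant '[[0,0,0,-0.002,0],[0,0,0,-0.002,0],[0,0,0,0,0]]'|head -4
python3 -m pendant '[[0,0,0,-0.002,0],[0,0,0,-0.002,0],[0,0,0,0,0]]'|head -4
```

```text
t: 3.58
ee_pos: [0.509, -0.2364, 0.0913]
tcp_rot: [-0.0, 0.206, 0.979, 0.0]
force: [0.0, 0.6, 0.6]
t: 3.95
ee_pos: [0.5093, -0.2367, 0.0874]
tcp_rot: [0.0, 0.206, 0.979, -0.0]
force: [-0.7, 1.5, 2.9]
t: 4.32
ee_pos: [0.5093, -0.2367, 0.0832]
tcp_rot: [0.0, 0.206, 0.979, -0.0]
force: [0.5, -0.1, 1.2]
```

```bash
python3 -m pendant '[[0,0,0,-0.002,0],[0,0,0,0,0]]'|head -4
python3 -m pendant '[[0,0,0,-0.002,0],[0,0,0,0,0]]'|head -4
for k in 1 2 3 4; do python3 -c "
from h import *
arm.grab_frame('side');s=arm.state();print(s['ee_pos'],s['force'])"; done
```

```text
t: 4.58
ee_pos: [0.5093, -0.2367, 0.0812]
tcp_rot: [0.0, 0.206, 0.979, -0.0]
force: [0.8, -0.8, 2.6]
t: 4.82
ee_pos: [0.5093, -0.2367, 0.0795]
tcp_rot: [0.0, 0.206, 0.979, -0.0]
force: [0.5, 0.7, 5.4]
[ 0.50926035 -0.23670074  0.07951395] [-0.34239508 -0.03820809  5.50952726]
[ 0.50925255 -0.23668879  0.07957527] [0.11155768 0.25529407 4.40131723]
[ 0.50927002 -0.23667237  0.07953954] [ 0.17506705 -0.72758594  4.68348999]
[ 0.5092684  -0.23671326  0.07955018] [ 0.16841532 -0.40587157  4.59156546]
```

```bash
python3 -m pendant '[[0,0,0,-0.001,0],[0,0,0,-0.001,0],[0,0,0,0,0]]'|head -4
for k in 1 2 3 ; do python3 -c "
from h import *
arm.grab_frame('side');s=arm.state();print(s['ee_pos'],s['force'])"; done
```

```text
t: 5.4
ee_pos: [0.5093, -0.2367, 0.0778]
tcp_rot: [0.0, 0.206, 0.979, -0.0]
force: [-1.5, 0.8, 7.7]
[ 0.50929034 -0.23671039  0.07788434] [-0.6298727   1.73781862  9.23746048]
[ 0.50929534 -0.23672302  0.07791501] [-1.01569143  1.51970579  8.71234366]
[ 0.50928296 -0.23673924  0.07791658] [-1.82921049  0.65904696  7.4506314 ]
```

```bash
python3 -m pendant '[[0,0,0,0.02,0],[0,0,0,0.05,0],[0,0,0,0.05,0],[0,0,0,0,0],[0,0.012,0.055,0,0]]'|head -4
python3 -c "
from h import *
s=arm.state();save('wrist','w3');print(s['ee_pos']);print(cap('w3',s,260,200,.074,150))"
python3 -m pendant '[[0,0.012,0.055,0,0],[0,0.012,0.055,0,0],[0,0.012,0.055,0,0],[0,0,0,0,0],[0,0,0,0,0]]'|head -4
python3 -c "
from h import *
s=arm.state();save('wrist','w4');print(s['ee_pos'],s['force'])"
```

```text
t: 6.18
ee_pos: [0.5208, -0.1841, 0.1966]
tcp_rot: [0.0, 0.208, 0.978, -0.001]
force: [0.4, 0.9, 0.2]
[ 0.52083919 -0.18405401  0.19664937]
(array([ 0.5102, -0.2335,  0.0736]), np.int64(448), 0.5102, -0.2353, 0.0138, np.float64(0.0737))
t: 6.85
ee_pos: [0.5564, -0.0166, 0.196]
tcp_rot: [-0.001, 0.205, 0.979, -0.0]
force: [0.5, 0.1, -0.9]
[ 0.556404   -0.016621    0.19602462] [ 0.54751959  0.11661179 -0.90607968]
```

View pics/w4.png

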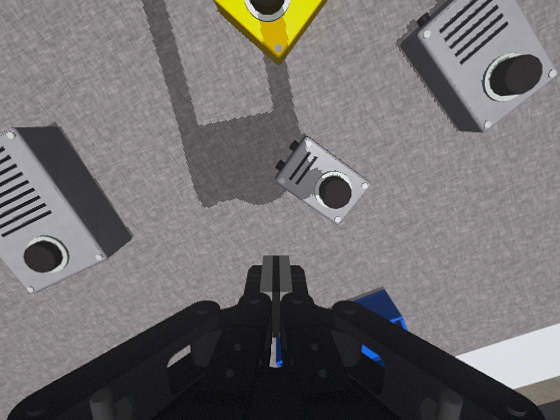

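View pics/w3.png

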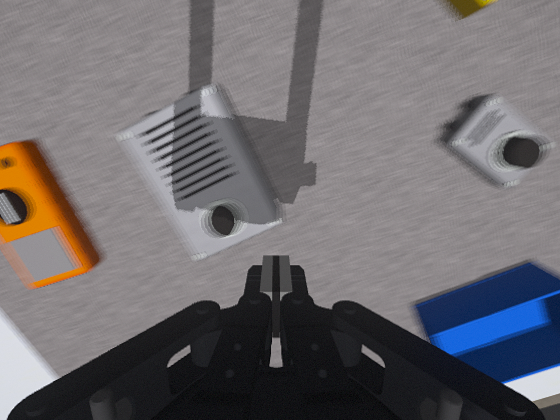

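In w4 the small cap is at (335,191) and the medium cap at (515,75). In w3 the large cap's top reads 73.7 mm, so it is home and the box hasn't moved.

```bash
python3 -c "
from h import *
s=arm.state();s=dict(s);s['ee_pos']=[0.556404,-0.016621,0.196025]
print(cap('w4',s,335,191,.051,30));print(cap('w4',s,515,75,.065,40))
print(cap('w4',s,42,256,.074,35))"
```

```text
(array([0.5695, 0.0397, 0.0516]), np.int64(714), 0.5702, 0.0398, 0.0147, np.float64(0.0517))
(array([0.5334, 0.2081, 0.0651]), np.int64(1232), 0.5344, 0.2087, 0.0155, np.float64(0.0653))
(array([ 0.51  , -0.237 ,  0.0736]), np.int64(757), 0.511, -0.2391, 0.0157, np.float64(0.0738))
```

```bash
python3 -m pendant '[[0,0.013,0.056,0,0],[0,0,0,0,0],[0,0,0,-0.05,0],[0,0,0,-0.05,0],[0,0,0,-0.02,0]]'|head -4
python3 -m pendant '[[0,0,0,0,0],[0,0,0,0,0]]'|head -4
```

```text
t: 7.52
ee_pos: [0.5677, 0.0374, 0.0739]
tcp_rot: [-0.003, 0.207, 0.978, -0.001]
force: [-0.0, -0.1, 0.4]
t: 7.78
ee_pos: [0.5709, 0.0381, 0.0783]
tcp_rot: [0.001, 0.207, 0.978, -0.0]
force: [0.3, 1.3, -0.0]
```

```bash
python3 -m pendant '[[0,-0.0005,0.0015,-0.008,0],[0,0,0,-0.007,0],[0,0,0,0,0],[0,0,0,0,0]]'|head -4
python3 -m pendant '[[0,0,0,-0.002,0],[0,0,0,-0.002,0],[0,0,0,0,0]]'|head -4
```

```text
t: 8.28
ee_pos: [0.5697, 0.041, 0.0624]
tcp_rot: [0.0, 0.206, 0.979, -0.0]
force: [0.2, -0.1, -0.2]
t: 8.65
ee_pos: [0.5699, 0.0409, 0.0585]
tcp_rot: [0.0, 0.206, 0.979, 0.0]
force: [0.8, -0.2, 2.1]
```

```bash
python3 -m pendant '[[0,0,0,-0.002,0],[0,0,0,-0.002,0],[0,0,0,-0.002,0],[0,0,0,0,0]]'|head -4
python3 -m pendant '[[0,0,0,-0.001,0],[0,0,0,-0.001,0],[0,0,0,0,0],[0,0,0,0,0]]'|head -4
python3 -m pendant '[[0,0,0,-0.001,0],[0,0,0,-0.001,0],[0,0,0,0,0],[0,0,0,0,0]]'|head -4
```

```text
t: 9.15
ee_pos: [0.5699, 0.0409, 0.0522]
tcp_rot: [0.0, 0.206, 0.979, 0.0]
force: [0.5, 0.1, 3.0]
t: 9.65
ee_pos: [0.5699, 0.0409, 0.0505]
tcp_rot: [0.0, 0.206, 0.979, 0.0]
force: [0.8, 0.4, 3.2]
t: 10.15
ee_pos: [0.5699, 0.0409, 0.0487]
tcp_rot: [0.0, 0.206, 0.979, 0.0]
force: [0.9, 0.8, 7.5]
```

```bash
python3 -m pendant '[[0,0,0,-0.001,0],[0,0,0,0,0],[0,0,0,0,0]]'|head -4
python3 -m pendant '[[0,0,0,0.02,0],[0,0,0,0.05,0],[0,0,0,0.05,0],[0,0,0,0.03,0],[0,-0.012,0.052,0,0]]'|head -4
python3 -m pendant '[[0,-0.012,0.05,0,0],[0,0,0,0,0],[0,0,0,0,0],[0,0,0,0,0]]'|head -4
python3 -c "
from h import *
s=arm.state();save('wrist','w5');print(s['ee_pos'],s['force'])"
```

```text
t: 10.52
ee_pos: [0.5699, 0.0409, 0.0479]
tcp_rot: [0.0, 0.206, 0.979, 0.0]
force: [-0.4, 0.3, 8.2]
t: 11.15
ee_pos: [0.5597, 0.0905, 0.1997]
tcp_rot: [0.002, 0.208, 0.978, -0.0]
force: [0.2, 0.1, -0.9]
t: 11.65
ee_pos: [0.5457, 0.1417, 0.1969]
tcp_rot: [-0.0, 0.207, 0.978, -0.0]
force: [0.7, -0.1, 0.1]
[0.54570064 0.14171076 0.19685761] [ 0.68270224 -0.12650987  0.12716924]
```

View pics/w5.png

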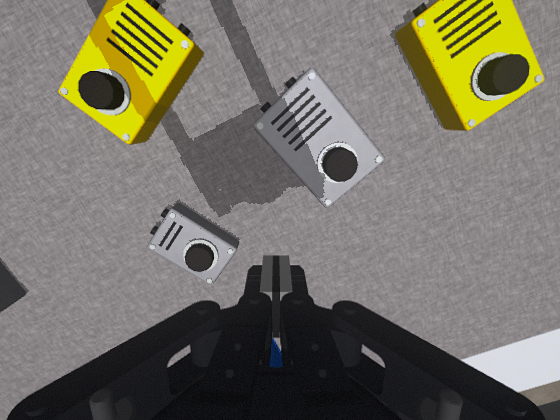

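The medium grey box's cap is at (339,162) and the pressed small cap is at (200,257). The yellow boxes are at the top left and top right.

```bash
python3 -c "
from h import *
s=arm.state();print(s['ee_pos'])
print(cap('w5',s,339,162,.065,32));print(cap('w5',s,200,257,.044,30))"
```

```text
[0.54582105 0.14166382 0.19695043]
(array([0.5329, 0.2096, 0.0655]), np.int64(848), 0.5335, 0.2097, 0.0148, np.float64(0.0656))
(array([0.5698, 0.0416, 0.0437]), np.int64(557), 0.5708, 0.0417, 0.0152, np.float64(0.0438))
```

```bash
python3 -m pendant '[[0,-0.006,0.034,0,0],[0,-0.006,0.034,0,0],[0,0,0,-0.05,0],[0,0,0,-0.04,0],[0,0,0,-0.015,0]]'|head -4
python3 -m pendant '[[0,0,0,0,0],[0,0,0,0,0],[0,0,0,0,0]]'|head -4
```

```text
t: 12.32
ee_pos: [0.5323, 0.2097, 0.0898]
tcp_rot: [-0.002, 0.207, 0.978, -0.001]
force: [0.5, -0.2, 0.1]
t: 12.7
ee_pos: [0.5349, 0.2109, 0.094]
tcp_rot: [0.001, 0.206, 0.979, 0.001]
force: [0.1, -0.1, 0.9]
```

```bash
python3 -m pendant '[[0,-0.001,-0.001,-0.009,0],[0,0,0,-0.009,0],[0,0,0,0,0],[0,0,0,0,0]]'|head -4
python3 -m pendant '[[0,0,0,-0.002,0],[0,0,0,-0.002,0],[0,0,0,0,0]]'|head -4
```

```text
t: 13.2
ee_pos: [0.5325, 0.2099, 0.0741]
tcp_rot: [-0.0, 0.206, 0.979, -0.0]
force: [0.9, 0.3, 0.1]
t: 13.58
ee_pos: [0.5328, 0.21, 0.0704]
tcp_rot: [0.0, 0.206, 0.979, 0.0]
force: [-1.4, -0.5, 2.6]
```

```bash
python3 -m pendant '[[0,0,0,-0.002,0],[0,0,0,-0.002,0],[0,0,0,0,0],[0,0,0,0,0]]'|head -4
python3 -m pendant '[[0,0,0,-0.001,0],[0,0,0,-0.001,0],[0,0,0,0,0],[0,0,0,0,0]]'|head -4
python3 -m pendant '[[0,0,0,-0.001,0],[0,0,0,-0.001,0],[0,0,0,0,0],[0,0,0,0,0]]'|head -4
```

```text
t: 14.08
ee_pos: [0.5328, 0.2099, 0.0663]
tcp_rot: [0.0, 0.206, 0.979, 0.0]
force: [0.6, 0.2, 2.9]
t: 14.58
ee_pos: [0.5328, 0.2099, 0.0644]
tcp_rot: [0.0, 0.206, 0.979, 0.0]
force: [0.8, 0.9, 4.2]
t: 15.08
ee_pos: [0.5328, 0.2099, 0.0627]
tcp_rot: [0.0, 0.206, 0.979, 0.0]
force: [0.0, 2.0, 6.8]
```

```bash
python3 -m pendant '[[0,0,0,-0.001,0],[0,0,0,0,0],[0,0,0,0,0]]'|head -4
python3 -m pendant '[[0,0,0,0.02,0],[0,0,0,0.05,0],[0,0,0,0.05,0],[0,0,0,0.03,0],[0,0,-0.05,0,0]]'|head -4
python3 -m pendant '[[0,0,0,0,0],[0,0,0,0,0],[0,0,0,0,0],[0,0,0,0,0]]'|head -4
python3 -c "
from h import *
s=arm.state();save('wrist','w6');c,M=T('wrist',s)
X=np.linalg.inv(M)@[.533,.21,.058,1];q=np.array([X[0],-X[1]])/-X[2];q*=1+c['k1']*(q@q);u,v=int(c['fx']*q[0]+c['cx']),int(c['fy']*q[1]+c['cy'])
print(u,v,cap('w6',s,u,v,.058,35))
for f in ('top0','top1'):
  if f=='top1': save('top',f)
  for u,v,h in ((354,221,.074),(264,201,.044),(206,211,.058)):
    try: print(f,cap(f,None,u,v,h+(.0075 if f=='top0' else 0),12,'top'))
    except Exception as e: print(e)
"
```

```text
t: 15.45
ee_pos: [0.5328, 0.2099, 0.0619]
tcp_rot: [0.0, 0.206, 0.979, 0.0]
force: [-1.5, -0.1, 8.2]
t: 16.08
ee_pos: [0.5338, 0.1617, 0.2138]
tcp_rot: [0.002, 0.204, 0.979, 0.001]
force: [0.1, -2.0, -0.3]
t: 16.58
ee_pos: [0.5324, 0.1606, 0.2109]
tcp_rot: [-0.0, 0.205, 0.979, -0.0]
force: [-0.0, -0.1, 0.4]
322 182 (array([0.5326, 0.2098, 0.0577]), np.int64(691), 0.5334, 0.2099, 0.0148, np.float64(0.0578))
top0 (array([ 0.5104, -0.2394,  0.0813]), np.int64(60), 0.5106, -0.2389, 0.0138, np.float64(0.0815))
top0 (array([0.5719, 0.0399, 0.0522]), np.int64(45), 0.571, 0.0406, 0.0135, np.float64(0.0525))
top0 (array([0.5344, 0.2095, 0.066 ]), np.int64(59), 0.5352, 0.2088, 0.0142, np.float64(0.0663))
top1 (array([ 0.511 , -0.2381,  0.0751]), np.int64(60), 0.5108, -0.2384, 0.0135, np.float64(0.0754))
top1 (array([0.5704, 0.0399, 0.0446]), np.int64(49), 0.5709, 0.0396, 0.0137, np.float64(0.0446))
top1 (array([nan, nan, nan]), np.int64(0), 0.0, 0.0, 0.0, np.float64(nan))h.py:22: RuntimeWarning: Mean of empty slice.
  (x,y),R=cv2.minEnclosingCircle(np.float32(X[g,:2])); return X[g].mean(0).round(4),g.sum(),round(x,4),round(y,4),round(R,4),np.median(X[g,2]).round(4)
  ret = um.true_divide(
  return _methods._mean(a, axis=axis, dtype=dtype,
  ret = ret.dtype.type(ret / rcount)
```

View pics/top1.png

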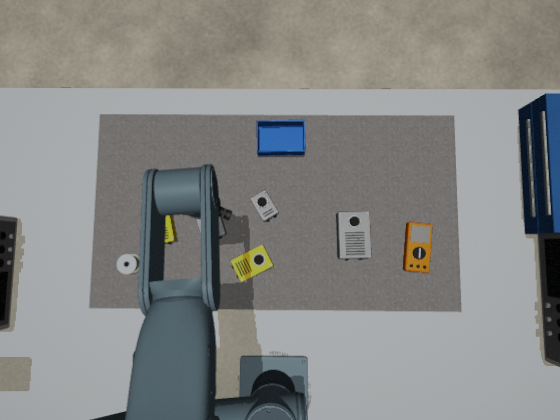

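The large box at (353,235), the small at (264,206), the meter and the bin are all unmoved. The arm hides the medium box here, but the wrist view has its cap at 57.8 mm, which is home. Nothing is touching the robot, so I'm handing in.

```bash
python3 -c "
from rig import arm
print(arm.hand_in())"
```

```text
the job is handed in; nothing more can be done
None
```

All three keys were pressed home in the order large, small, medium, each with about 8 N; the boxes showed no measurable movement, nothing else was touched, and the job was handed in after about 17 s with no verdict returned.

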